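# Tare the paint pot on the balance

### The job

Get the balance ready for weighing pigment into the empty pot on its pan, using only closed fingertips: press the round power key all the way down, then push the draught cover by its grip towards the keys until it is fully shut, and with it shut press the wide tare key at the other end of the row all the way down. Do not press tare before the cover is shut, nor the power key again once it is (that would switch the balance off). Leave the two square keys unpressed and the pot and everything around the balance where they stand; nothing is picked up.

Things in the scene. Friction and masses are not known exactly. Their poses are not given: they have to be found in the camera images.
- balance: precision balance, fixed, 320 mm deep (x), 210 wide (y). Origin on the table under its middle; +x from the key panel to the back, +y left seen from the keys. White panel x -160 to -60 mm, rising backward at 0.197 rad from 36 to 56 mm high; four keys in a row at x -128 mm. Behind it a clear square draught shield, x -45 to +115, y +-80 mm, up to 125 mm high, with a sliding cover on top
- power_key_top (a point): middle of the top of the power key: the only round key, 22 mm across, at the left end of the row (balance y +80 mm; the next key is centred 50 mm away). Stands 7 mm proud of the sloped panel; moves square to the panel, and a straight push down works
- power_key (a joint): power key's travel in m: 0 up, 0.004 fully down; springs back. Starts to move at about 1.4 N, fully down at about 3.2 N, solid beyond
- unit_key_top (a point): middle of the top of the left square key (18 mm; balance y +30 mm): not to be pressed
- unit_key (a joint): left square key's travel in m, 0 up to 0.004 down; same spring as the power key
- cal_key_top (a point): middle of the top of the right square key (18 mm; balance y -15 mm): not to be pressed
- cal_key (a joint): right square key's travel in m, 0 up to 0.004 down; same spring
- tare_key_top (a point): middle of the top of the tare key: the wide bar key, 44 mm (y) by 18 mm (x), at the right end of the row (balance y -70 mm), 7 mm proud of the panel
- tare_key (a joint): tare key's travel in m, 0 up to 0.004 down; same spring
- cover_grip (a point): middle of the top of the cover's grip: a black upright bar 50 mm wide (y), 10 mm thick (x), standing 18 mm above the cover plate near its front edge (grip top 147 mm above the table, plate top 129 mm). Behind it (balance +x) is 145 mm of bare plate. To shut the cover, push the grip's back face towards the keys (balance -x)
- cover (a joint): how far the draught cover stands open, in m: a clear framed plate 160 mm square, 4 mm thick, sliding level along the balance's x on top of the shield; 0 shut (solid stop), 0.105 fully open to the back. Stays where it is left; about 1.2 N of drag plus 4 N per m/s
- pot: small empty white plastic pot on the round steel pan (116 mm across, 66 mm above the table, centre at balance x +35 mm) inside the shield; 60 mm across the rim, 40 mm high, 20 to 40 g; origin at the centre of its underside. Not to be moved
- jar_ochre: closed paint jar, 56 mm across, 65 mm high, beside the balance; origin under its middle. Leave alone
- jar_red: closed paint jar of the same size beside the balance. Leave alone
- brush_jar: white jar, 76 mm across and 100 mm high, with four brushes in it reaching up to 220 mm; stands to the left of the shield; origin under its middle. Leave alone
- paint_tube: white paint tube lying on the table, 147 mm long, 38 mm wide, 16 mm high; origin under its middle, x along it to the cap. Leave alone
- pencil: pencil lying in front of the balance, 166 mm long, 7 mm thick; x along it to the point. Leave alone
- palette_knife: palette knife lying to the right of the balance, 212 mm long, 18 mm high; x along it to the blade. Leave alone
- eraser: eraser lying to the left of the balance's front, 45 x 24 x 13 mm. Leave alone

How it is judged (in metres and radians):
On the way, in this order (a step that is already met when the one before it is completed fails the run):
1. the power key is pressed down, with the cover still open (value of joint power_key above 0.003 m and value of joint cover above 0.03 m), for 0.04 s.
2. the draught cover is fully shut (value of joint cover below 0.004 m), for 0.1 s.
3. the tare key is pressed down, with the cover shut (value of joint tare_key above 0.003 m and value of joint cover below 0.004 m), for 0.04 s.
At the end, for the whole second after the job is handed in: the cover is within 4 mm of its stop, all four keys are up again, and the pot stands still and upright on the pan within 10 mm of where it was (value of joint cover below 0.004 m and value of joint each of power_key, unit_key, cal_key, tare_key below 0.0015 m and distance of pot from where it was at the start of the episode below 0.01 m and angle between pot's own z axis and vertical below 0.1 rad and linear speed of pot below 0.02 m/s); the robot touches nothing.
It fails at once if a square key is pressed (2 mm or more) (value of joint any of unit_key, cal_key above 0.002 m).
It fails at once if the tare key is pressed while the cover is open (value of joint tare_key above 0.002 m and value of joint cover above 0.006 m).
It fails at once if the power key is pressed again with the cover shut (value of joint power_key above 0.002 m and value of joint cover below 0.004 m).
It fails at once if the pot is moved, lifted or tipped (10 mm, 0.2 rad) (distance of pot from where it was at the start of the episode above 0.01 m or angle between pot's own z axis and vertical above 0.2 rad).
It fails at once if something around the balance is moved or picked up (20 mm) (distance of any of jar_ochre, jar_red, brush_jar, paint_tube, pencil, palette_knife, eraser from where it was at the start of the episode above 0.02 m).
It also fails if it takes over 51 s, if anything falls off the work surface, if the arm or the gripper's body presses on something with over 40 N, if the wrist force passes 120 N, or if a joint passes its speed limit or range.

### The arm

A 6-joint arm with a two-finger parallel gripper is mounted at the origin on the work surface. World frame = base frame: x ahead of the robot, y to its left, z up, the work surface at z = 0. Lengths are in m, angles in degrees, forces in N, time in s.
With the tool pointing down it reaches from about 0.3 to 0.75 m from the base axis. Payload 8.5 kg.
Tool frame: the origin (TCP) lies on the centre line of the jaws, within the pads' length; the fingertips stand 19 mm ahead of it and the grasp point (between the pads) is the TCP (env.tcp_to_tips is the z of the fingertips in the tool frame, in m); z points along the fingers, y is the line along which they close (so a half turn about z gives the same grasp; the last joint's range is limited). The gripper opens to 85 mm and grips with 20 to 120 N. Pads are 22 mm wide; open, the fingers measure 114 mm over their backs; the gripper's body (76 mm by 85 mm) begins 54 mm behind the grasp point. The pads swing forward as they close: fully open they stand 13 mm farther back than shut.
Start: joints at [51.377, 21.807, 74.336, -0, 83.858, -12.336], TCP at [0.244, 0.493, 0.217] pointing down, gripper open.
Joint ranges: [-178.18, 178.18], [-50.72, 133.34], [12.68, 142.11], [-81.47, 261.47], [9.98, 163.14], [-165.26, 165.26]. Speed limits (degrees/s): [136.94, 136.94, 180, 180, 180, 180].

### API

Orientations are given as a 3x3 rotation matrix whose columns are the frame's x, y, z axes.
In Python, from rig import env gives the robot as it stands.
- The arm moves only by the tool servo_tool, never from a script. Its argument "steps" is a list of rows, each an object of numbers: "tx", "ty", "tz": the shift along the world's x, y, z in cm; "yaw": the turn about the world's z in degrees; "claw": the finger opening in cm, from 0 to 8.54. In form: [{"tx": .., "ty": .., "tz": .., "yaw": .., "claw": ..}, ...]. A call has 1 to 20 rows; each row shifts and turns the commanded pose from where the row before left it; what a row does not reach is not made up. A row lasts 1/10 s, in which the tool goes at most 50 mm and 8.59 degrees, less where a joint would pass 70% of its speed; a pose out of reach is approached as far as the arm can. A call with a gripper value outside its range is refused whole. The fingers move at their own pace and stop on an object; "newtons" is the grip in N (left out, the last holds). Time passes only in rows, so rows that do not move let the fingers close. It gives the time, the measured TCP pose, the force, the opening and the grip force at its end, in the units of the state.
- env.observe(): the state, without advancing time (a new reading comes with each control period).
- env.get_image(name): name is "scene" or "top" or "wrist"; returns (picture, depth): 420x560x3 uint8, red, green, blue; 420x560 float32, m along the optical axis (not along the pixel's ray), 0 where there is no reading.
- env.camera_model(name): a dict with "fovy" (degrees; the focal length in pixels is half the picture's height over the tangent of half this angle, whatever the lens; pixels are square), "cx", "cy" (the principal point, pixels), "T" (4x4, takes a point from camera to world coordinates). Camera axes: x right, y down, z forward; pixel columns grow to the right and rows downward; lengths in m; the calibration is good to about 2 mm. The wrist camera is an equidistant fisheye: a pixel r from the principal point sees the ray r / f radians off the axis. A picture is of the moment at which its call begins: read the wrist's pose just before it. camera_model takes no time and is no camera call; for the wrist camera it gives the pose at the moment of the call.
- env.close_job(): hands the job in; it is judged then, once.
The state is a dict: "time_s": time; "q": joint angles; "qvel": joint speeds; "joint_efforts": joint torques, N m; "position": TCP position; "tool_rot": TCP orientation; "ft_force": force on the tool from outside, world axes, zero at the start; "wrist_torque": the same for the moment, N m; "grip_width": finger opening in m; "gripper_force": force on a finger pad.
Only numpy, scipy, OpenCV 4.12 (cv2) and the standard library are available. Lean on these libraries where they do the work, as an engineer would, in place of code of your own. Each camera call takes 0.05 s, during which the arm holds its last target. There are 200 camera calls.

## Working session

There is one attempt and no reset: what is moved stays moved. The work goes in short steps, Python scripts to look and compute and a tool call to move; the robot and the scene stay as the last step left them, time stands still between calls to the robot, and variables do not carry over. Pictures are saved under pics/ and viewed, at most 10 in all, crops included, and the job is handed in when it is done.

Besides the shell and the picture viewer there is one more tool, called after "Request:" by a JSON object that holds its "api" and its "payload", one argument or row to a line. servo_tool: Moves the arm, as the interface text tells. Its arguments: {"type":"object","properties":{"steps":{"type":"array"},"newtons":{"type":"number"}},"required":["steps"]}

```bash
mkdir -p pics; cat > h.py <<'E'
import numpy as np, cv2
from rig import env
def ray(name,u,v,M=None):
    M=M or env.camera_model(name); f=210/np.tan(np.radians(M["fovy"]/2)); T=np.array(M["T"])
    d=np.array([(u-M["cx"])/f,(v-M["cy"])/f,1.0])
    return T[:3,3],T[:3,:3]@d
def atz(name,u,v,z):
    o,d=ray(name,u,v); return o+d*(z-o[2])/d[2]
E
python3 - <<'E'
from h import *
for n in("top","scene"):
    im,d=env.get_image(n); np.save(f"pics/{n}_d.npy",d); cv2.imwrite(f"pics/{n}.png",im[:,:,::-1])
    cv2.imwrite(f"pics/{n}_big.png",cv2.resize(im[:,:,::-1],(784,588),interpolation=cv2.INTER_CUBIC))
    M=env.camera_model(n);print(n,M["fovy"],M["cx"],M["cy"],np.round(M["T"],3).tolist())
s=env.observe();print(s["time_s"],s["position"],s["tool_rot"],s["ft_force"])
E
```

```text
top 57.47150070342648 271.1953815613421 216.33427621236834 [[0.023, -0.997, 0.074, 0.5], [-0.999, -0.025, -0.029, 0.025], [0.031, -0.073, -0.997, 0.903], [0.0, 0.0, 0.0, 1.0]]
scene 52.8753502960375 280.31043246814687 209.73610110884857 [[-0.153, 0.779, -0.608, 1.142], [0.988, 0.116, -0.1, 0.099], [-0.007, -0.616, -0.788, 0.864], [0.0, 0.0, 0.0, 1.0]]
0.1 [0.24340788 0.49290043 0.21628929] [[-8.96580627e-01  4.42879853e-01 -7.84860989e-04]
 [ 4.42880478e-01  8.96580072e-01 -1.02739593e-03]
 [ 2.48677767e-04 -1.26874289e-03 -9.99999164e-01]] [-0.43620808 -0.46709828 -0.67161878]
```

View pics/top_big.png

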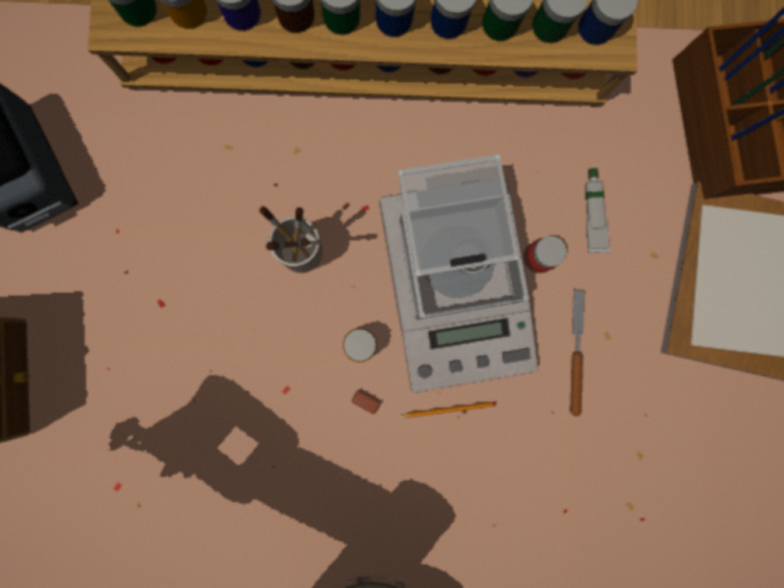

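View pics/scene_big.png

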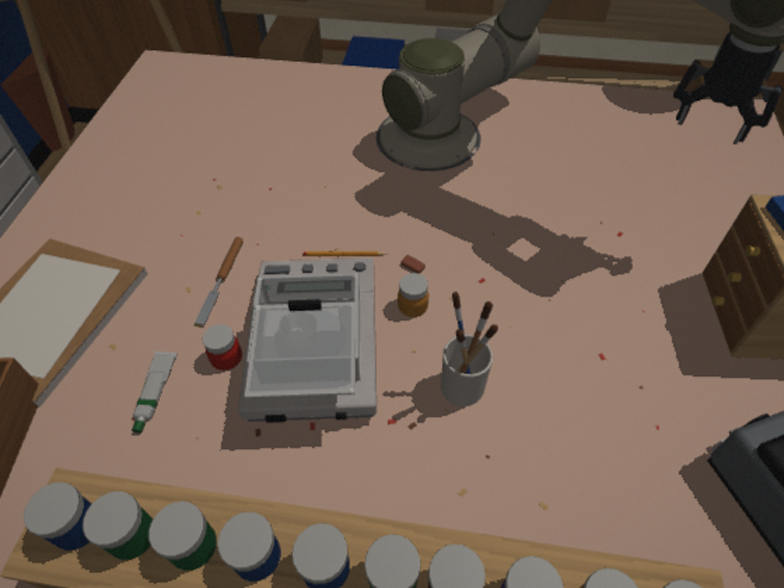

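The top view shows the power key near (425,371), the tare key near (516,355) and the grip near (468,260) in the 1.4x picture. The cover is open. I'll enlarge a crop for finer positions.

```bash
python3 - <<'E'
from h import *
im=cv2.imread("pics/top.png")
c=im[170:285,275:395]; cv2.imwrite("pics/crop.png",cv2.resize(c,None,fx=5,fy=5,interpolation=cv2.INTER_CUBIC))
E
```

```text
(no output)
```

View pics/crop.png

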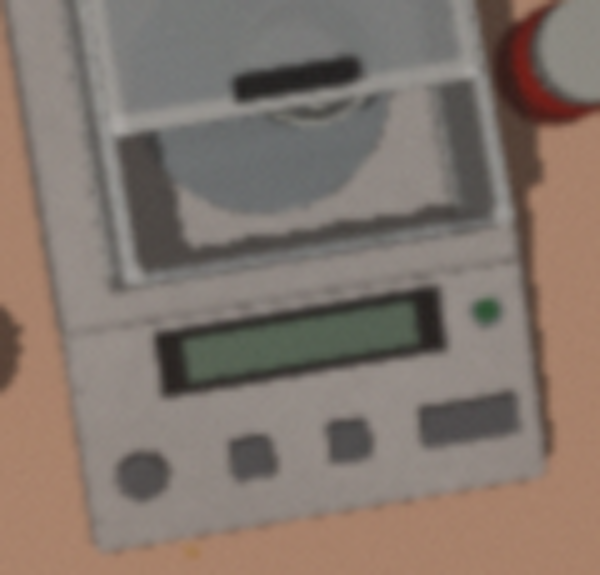

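The crop shows power at (143,474), unit (253,457), cal (350,440), tare (468,418) and the grip top near (298,76), at 5x.

```bash
python3 - <<'E'
from h import *
P={"power":(143,474,.049,-128,80),"unit":(253,457,.049,-128,30),"cal":(350,440,.049,-128,-15),"tare":(468,418,.049,-128,-70)}
W=[];B=[]
f=lambda u,v,z:atz("top",275+u/5-.4,170+v/5-.4,z)
for k,(u,v,z,a,b) in P.items():
    w=f(u,v,z);W.append(w[:2]);B.append((a/1e3,b/1e3));print(k,w)
W=np.array(W);B=np.array(B)
d=(W[0]-W[3]);th=np.arctan2(d[1],d[0])-np.pi/2;print("yaw",np.degrees(th))
R=np.array([[np.cos(th),-np.sin(th)],[np.sin(th),np.cos(th)]])
t=(W-B@R.T).mean(0);print("origin",t,"res mm",(W-B@R.T-t)*1e3)
for b in B: print("fit",R@b+t)
g=f(298,76,.147);print("grip",g,"balance",R.T@(g[:2]-t))
print("tool yaw y axis",np.degrees(np.arctan2(.8966,.4429)))
for q in((155,285),(510,222)):print("shield frontcorner bal",R.T@(f(*q,.125)[:2]-t))
d=np.load("pics/top_d.npy");T=np.array(env.camera_model("top")["T"])
for k,(u,v,*_) in P.items():
    uu,vv=int(275+u/5),int(170+v/5);o,r=ray("top",uu,vv);print(k,o+r*np.median(d[vv-1:vv+2,uu-1:uu+2]))
o,r=ray("top",334,185);print("gripd",o+r*np.median(d[184:187,332:337]))
E
```

```text
power [ 0.45795039 -0.07350482  0.049     ]
unit [ 0.46652736 -0.12254872  0.049     ]
cal [ 0.47501803 -0.16598584  0.049     ]
tare [ 0.48598632 -0.21908433  0.049     ]
yaw 10.900658129429164
origin [ 0.59824288 -0.1272125 ] res mm [[ 0.52648829 -0.64319218]
 [-0.35188152 -0.58926109]
 [-0.37101413  0.16166551]
 [ 0.19640736  1.07078776]]
fit [ 0.4574239  -0.07286163]
fit [ 0.46687924 -0.12195946]
fit [ 0.47538904 -0.1661475 ]
fit [ 0.48578991 -0.22015511]
grip [ 0.62254768 -0.12182842  0.147     ] balance [0.02488442 0.00069073]
tool yaw y axis 63.711675985035086
shield frontcorner bal [-0.04760751  0.06909912]
shield frontcorner bal [-0.04625644 -0.07993275]
power [ 0.45886995 -0.07293564  0.04994419]
unit [ 0.46651072 -0.12213149  0.04882259]
cal [ 0.47416225 -0.16679321  0.04944253]
tare [ 0.48644294 -0.21826259  0.05029128]
gripd [ 0.62213704 -0.12143575  0.14697023]
```

Request:
{"api": "servo_tool", "payload": {
  "steps": [
    {"tx":1.33,"ty":-3.54,"yaw":2.3,"claw":0},
    {"tx":1.33,"ty":-3.54,"yaw":2.3,"claw":0},
    {"tx":1.33,"ty":-3.54,"yaw":2.3,"claw":0},
    {"tx":1.33,"ty":-3.54,"yaw":2.3,"claw":0},
    {"tx":1.33,"ty":-3.54,"yaw":2.3,"claw":0},
    {"tx":1.33,"ty":-3.54,"yaw":2.3,"claw":0},
    {"tx":1.33,"ty":-3.54,"yaw":2.3,"claw":0},
    {"tx":1.33,"ty":-3.54,"yaw":2.3,"claw":0},
    {"tx":1.33,"ty":-3.54,"yaw":2.3,"claw":0},
    {"tx":1.33,"ty":-3.54,"yaw":2.3,"claw":0},
    {"tx":1.33,"ty":-3.54,"yaw":2.3,"claw":0},
    {"tx":1.33,"ty":-3.54,"yaw":2.3,"claw":0},
    {"tx":1.33,"ty":-3.54,"yaw":2.3,"claw":0},
    {"tx":1.33,"ty":-3.54,"yaw":2.3,"claw":0},
    {"tx":1.33,"ty":-3.54,"yaw":2.3,"claw":0},
    {"tx":1.33,"ty":-3.54,"yaw":2.3,"claw":0},
    {"claw":0},
    {"claw":0},
    {"claw":0}
  ],
  "newtons": 40
}}

```text
invalid input at $.steps[0]: expected keys tx, ty, tz, yaw, claw
```

```bash
python3 - <<'E'
from h import *
s=env.observe();R=s["tool_rot"];print(s["time_s"],s["position"],np.degrees(np.arctan2(R[1][1],R[0][1])),s["grip_width"],s["ft_force"],env.tcp_to_tips,s["q"])
E
```

```text
0.1 [0.24340788 0.49290043 0.21628929] 63.71220528259355 0.0855167528975654 [-0.43620808 -0.46709828 -0.67161878] 0.019 [ 5.13775878e+01  2.18373308e+01  7.43774155e+01 -1.61884393e-03
  8.38593130e+01 -1.23344342e+01]
```

All five keys are required in each row.

Request:
{"api": "servo_tool", "payload": {
  "steps": [
    {"tx":1.33,"ty":-3.54,"tz":0,"yaw":2.3,"claw":0},
    {"tx":1.33,"ty":-3.54,"tz":0,"yaw":2.3,"claw":0},
    {"tx":1.33,"ty":-3.54,"tz":0,"yaw":2.3,"claw":0},
    {"tx":1.33,"ty":-3.54,"tz":0,"yaw":2.3,"claw":0},
    {"tx":1.33,"ty":-3.54,"tz":0,"yaw":2.3,"claw":0},
    {"tx":1.33,"ty":-3.54,"tz":0,"yaw":2.3,"claw":0},
    {"tx":1.33,"ty":-3.54,"tz":0,"yaw":2.3,"claw":0},
    {"tx":1.33,"ty":-3.54,"tz":0,"yaw":2.3,"claw":0},
    {"tx":1.33,"ty":-3.54,"tz":0,"yaw":2.3,"claw":0},
    {"tx":1.33,"ty":-3.54,"tz":0,"yaw":2.3,"claw":0},
    {"tx":1.33,"ty":-3.54,"tz":0,"yaw":2.3,"claw":0},
    {"tx":1.33,"ty":-3.54,"tz":0,"yaw":2.3,"claw":0},
    {"tx":1.33,"ty":-3.54,"tz":0,"yaw":2.3,"claw":0},
    {"tx":1.33,"ty":-3.54,"tz":0,"yaw":2.3,"claw":0},
    {"tx":1.33,"ty":-3.54,"tz":0,"yaw":2.3,"claw":0},
    {"tx":1.33,"ty":-3.54,"tz":0,"yaw":2.3,"claw":0},
    {"tx":0,"ty":0,"tz":0,"yaw":0,"claw":0},
    {"tx":0,"ty":0,"tz":0,"yaw":0,"claw":0},
    {"tx":0,"ty":0,"tz":0,"yaw":0,"claw":0}
  ],
  "newtons": 40
}}

```text
time_s: 2.0
position: [0.4559, -0.0724, 0.2167]
tool_rot: [[-0.983, -0.183, -0.001], [-0.183, 0.983, 0.0], [0.001, 0.001, -1.0]]
ft_force: [0.2, 0.7, 0.0]
grip_width: -0.0001
gripper_force: 0.0
```

Request:
{"api": "servo_tool", "payload": {
  "steps": [
    {"tx":0.15,"ty":-0.05,"tz":-3.4,"yaw":0.4,"claw":0},
    {"tx":0,"ty":0,"tz":-3.4,"yaw":0,"claw":0},
    {"tx":0,"ty":0,"tz":-3.4,"yaw":0,"claw":0},
    {"tx":0,"ty":0,"tz":-3.4,"yaw":0,"claw":0},
    {"tx":0,"ty":0,"tz":0,"yaw":0,"claw":0},
    {"tx":0,"ty":0,"tz":0,"yaw":0,"claw":0}
  ]
}}

```text
time_s: 2.6
position: [0.458, -0.0732, 0.0817]
tool_rot: [[-0.982, -0.19, 0.0], [-0.19, 0.982, 0.0], [-0.0, 0.0, -1.0]]
ft_force: [-0.0, -1.3, 0.2]
grip_width: 0.0001
gripper_force: 0.0
```

```bash
python3 - <<'E'
from h import *
im,d=env.get_image("wrist"); cv2.imwrite("pics/w1.png",im[:,:,::-1])
im,d=env.get_image("scene"); c=im[150:310,160:340,::-1]; cv2.imwrite("pics/s1.png",cv2.resize(c,None,fx=3,fy=3,interpolation=cv2.INTER_CUBIC))
E
```

```text
(no output)
```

View pics/s1.png

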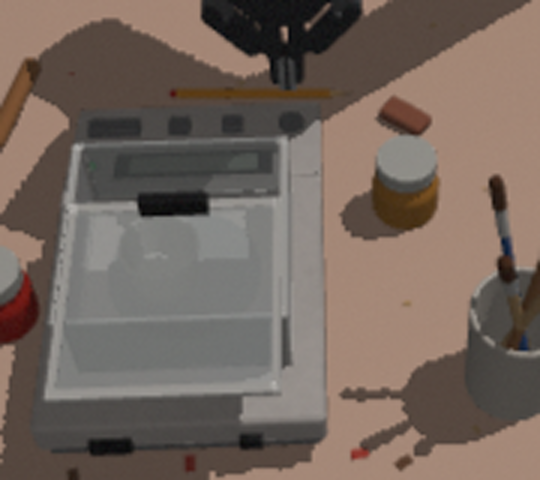

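View pics/w1.png

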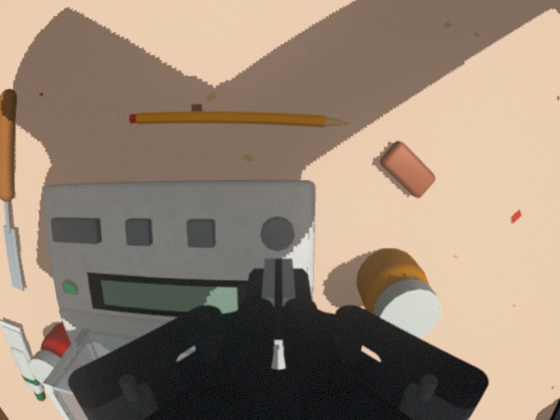

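The scene crop shows the tip at (287,85) and the power key at (291,122). The wrist view shows the key at (277,234) and the fingertip at about (278,265). I'll check both against the fit.

```bash
python3 - <<'E'
from h import *
s=env.observe();print(s["position"],s["time_s"])
K=np.array([.4574,-.0729,.049]); tip=np.array(s["position"])-[0,0,.019]
def proj(n,p):
    M=env.camera_model(n);f=210/np.tan(np.radians(M["fovy"]/2));T=np.array(M["T"]);c=T[:3,:3].T@(p-T[:3,3])
    if n=="wrist":
        r=np.hypot(c[0],c[1]);th=np.arctan2(r,c[2]);return M["cx"]+f*th*c[0]/r,M["cy"]+f*th*c[1]/r
    return M["cx"]+f*c[0]/c[2],M["cy"]+f*c[1]/c[2]
u,v=proj("scene",K);print("scene key",(u-160)*3,(v-150)*3)
u,v=proj("scene",tip);print("scene tip",(u-160)*3,(v-150)*3)
print("wrist key",proj("wrist",K),"tip",proj("wrist",tip))
g=proj("scene",np.array([.6225,-.1218,.147]));print("scene grip",(g[0]-160)*3,(g[1]-150)*3)
E
```

```text
[ 0.45877247 -0.07375529  0.08259606] 2.7
scene key 291.24370640993595 119.0460015080194
scene tip 289.0578808839142 108.7939350968681
wrist key (np.float64(281.76821806602874), np.float64(233.91679421783206)) tip (np.float64(280.1059992994083), np.float64(245.23409271404276))
scene grip 173.70015563942235 195.28689034671547
```

```bash
python3 - <<'E'
from h import *
im,d=env.get_image("scene")
for v in range(168,194,2):
    for u in(255,):
        o,r=ray("scene",u,v);print(u,v,im[v,u],np.round(o+r*d[v,u],4))
im,d=env.get_image("wrist");print([(v,round(float(d[v,278]),3)) for v in range(240,300,5)],[(v,round(float(d[v,270]),3)) for v in range(240,300,5)])
E
```

```text
255 168 [21 20 19] [ 0.4656 -0.0718  0.1372]
255 170 [33 31 33] [ 0.4695 -0.0712  0.1346]
255 172 [28 28 28] [ 0.4689 -0.0717  0.127 ]
255 174 [28 28 28] [ 0.4679 -0.0724  0.1188]
255 176 [25 26 23] [ 0.4688 -0.0726  0.1126]
255 178 [33 33 34] [ 0.4694 -0.0728  0.1061]
255 180 [82 55 29] [ 0.3881 -0.094   0.0063]
255 182 [82 60 37] [ 0.3903 -0.0939  0.0006]
255 184 [81 73 67] [ 0.4297 -0.0842  0.038 ]
255 186 [75 72 70] [ 0.4364 -0.083   0.0378]
255 188 [49 49 48] [ 0.451  -0.0796  0.0471]
255 190 [47 46 47] [ 0.459  -0.078   0.0487]
255 192 [47 45 46] [ 0.4669 -0.0764  0.0503]
[(240, 0.205), (245, 0.207), (250, 0.213), (255, 0.215), (260, 0.152), (265, 0.147), (270, 0.143), (275, 0.138), (280, 0.135), (285, 0.131), (290, 0.127), (295, 0.123)] [(240, 0.205), (245, 0.208), (250, 0.215), (255, 0.214), (260, 0.151), (265, 0.148), (270, 0.143), (275, 0.139), (280, 0.135), (285, 0.13), (290, 0.126), (295, 0.124)]
```

Depth from both cameras puts the fingertips at about z = 0.104, roughly 4 cm higher than the reported pose implies. I'll go down in stages and watch the force.

Request:
{"api": "servo_tool", "payload": {
  "steps": [
    {"tx":-0.1,"ty":0.05,"tz":-0.6,"yaw":0,"claw":0},
    {"tx":0,"ty":0,"tz":-0.5,"yaw":0,"claw":0},
    {"tx":0,"ty":0,"tz":-0.3,"yaw":0,"claw":0},
    {"tx":0,"ty":0,"tz":-0.2,"yaw":0,"claw":0},
    {"tx":0,"ty":0,"tz":-0.2,"yaw":0,"claw":0},
    {"tx":0,"ty":0,"tz":0,"yaw":0,"claw":0},
    {"tx":0,"ty":0,"tz":0,"yaw":0,"claw":0}
  ]
}}

```text
time_s: 3.5
position: [0.4569, -0.0733, 0.0628]
tool_rot: [[-0.982, -0.189, 0.0], [-0.189, 0.982, -0.0], [-0.0, -0.0, -1.0]]
ft_force: [0.0, 0.2, 0.4]
grip_width: -0.0003
gripper_force: 0.0
```

```bash
cat >> h.py <<'E'
def tipz():
    s=env.observe();im,d=env.get_image("scene")
    P=[]
    for v in range(150,205):
        for u in range(240,275):
            if im[v,u].max()<45 and d[v,u]>0:
                o,r=ray("scene",u,v);p=o+r*d[v,u]
                if np.hypot(*(p[:2]-s["position"][:2]))<.03:P.append(p)
    P=np.array(P);P=P[np.argsort(P[:,2])];print("t",s["time_s"],"F",np.round(s["ft_force"],1),"pos",np.round(s["position"],4),"lowest",np.round(P[:8],3).tolist())
E
python3 -c "
from h import *
tipz()"
```

```text
t 3.5 F [0.  0.2 0.4] pos [ 0.4569 -0.0733  0.0628] lowest [[0.45, -0.077, 0.047], [0.46, -0.083, 0.048], [0.466, -0.082, 0.052], [0.467, -0.072, 0.081], [0.463, -0.08, 0.084], [0.465, -0.082, 0.085], [0.46, -0.063, 0.086], [0.463, -0.083, 0.087]]
```

No contact where the reported pose predicts it, and the cameras put the tips at about 0.083. So the real tips sit about 2 cm above the reported TCP, with about 34 mm left to go.

Request:
{"api": "servo_tool", "payload": {
  "steps": [
    {"tx":0.05,"ty":0.05,"tz":-1.0,"yaw":0,"claw":0},
    {"tx":0,"ty":0,"tz":-0.8,"yaw":0,"claw":0},
    {"tx":0,"ty":0,"tz":-0.6,"yaw":0,"claw":0},
    {"tx":0,"ty":0,"tz":-0.4,"yaw":0,"claw":0},
    {"tx":0,"ty":0,"tz":0,"yaw":0,"claw":0},
    {"tx":0,"ty":0,"tz":0,"yaw":0,"claw":0}
  ]
}}

```text
time_s: 4.15
position: [0.4572, -0.0727, 0.0348]
tool_rot: [[-0.982, -0.189, -0.001], [-0.189, 0.982, 0.0], [0.001, 0.0, -1.0]]
ft_force: [-1.4, -0.6, 1.3]
grip_width: -0.0004
gripper_force: 1.0
```

```bash
python3 -c "
from h import *
tipz()
im,d=env.get_image('wrist'); cv2.imwrite('pics/w2.png',im[:,:,::-1])
print([(v,round(float(d[v,278]),3)) for v in range(215,290,5)])"
```

```text
t 4.15 F [-1.4 -0.6  1.3] pos [ 0.4572 -0.0727  0.0348] lowest [[0.458, -0.083, 0.047], [0.467, -0.071, 0.048], [0.463, -0.082, 0.049], [0.467, -0.071, 0.051], [0.466, -0.071, 0.054], [0.46, -0.064, 0.056], [0.464, -0.082, 0.058], [0.461, -0.062, 0.058]]
[(215, 0.164), (220, 0.165), (225, 0.165), (230, 0.165), (235, 0.165), (240, 0.166), (245, 0.166), (250, 0.162), (255, 0.161), (260, 0.151), (265, 0.148), (270, 0.143), (275, 0.138), (280, 0.136), (285, 0.131)]
```

View pics/w2.png

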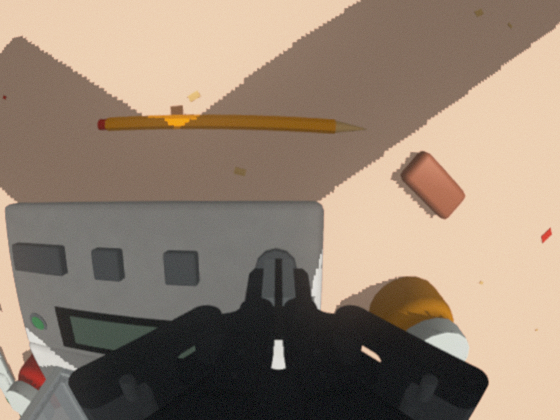

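The closed tip at (277,258) is centred over the round key, about 5 mm above it. I'll press it slowly.

Request:
{"api": "servo_tool", "payload": {
  "steps": [
    {"tx":0,"ty":0,"tz":-0.3,"yaw":0,"claw":0},
    {"tx":0,"ty":0,"tz":-0.3,"yaw":0,"claw":0},
    {"tx":0,"ty":0,"tz":-0.2,"yaw":0,"claw":0},
    {"tx":0,"ty":0,"tz":0,"yaw":0,"claw":0},
    {"tx":0,"ty":0,"tz":0,"yaw":0,"claw":0}
  ]
}}

```text
time_s: 4.75
position: [0.4582, -0.0729, 0.0308]
tool_rot: [[-0.982, -0.19, 0.005], [-0.19, 0.982, -0.002], [-0.004, -0.003, -1.0]]
ft_force: [-13.5, 5.5, 57.0]
grip_width: -0.0
gripper_force: 29.1
```

```bash
python3 -c "
from h import *
tipz()
im,d=env.get_image('wrist'); c=im[180:330,180:380,::-1];cv2.imwrite('pics/w3.png',cv2.resize(c,None,fx=4,fy=4,interpolation=cv2.INTER_CUBIC)[:600,:800])
print([(v,round(float(d[v,278]),3)) for v in range(230,290,5)],d[265,180])"
```

```text
t 4.75 F [-13.5   5.5  57. ] pos [ 0.4582 -0.0729  0.0308] lowest [[0.456, -0.066, 0.044], [0.467, -0.071, 0.047], [0.464, -0.08, 0.05], [0.467, -0.081, 0.053], [0.461, -0.062, 0.054], [0.47, -0.07, 0.055], [0.466, -0.084, 0.055], [0.468, -0.071, 0.056]]
[(230, 0.16), (235, 0.161), (240, 0.162), (245, 0.162), (250, 0.16), (255, 0.161), (260, 0.152), (265, 0.147), (270, 0.143), (275, 0.139), (280, 0.134), (285, 0.131)] 0.15556023
```

View pics/w3.png

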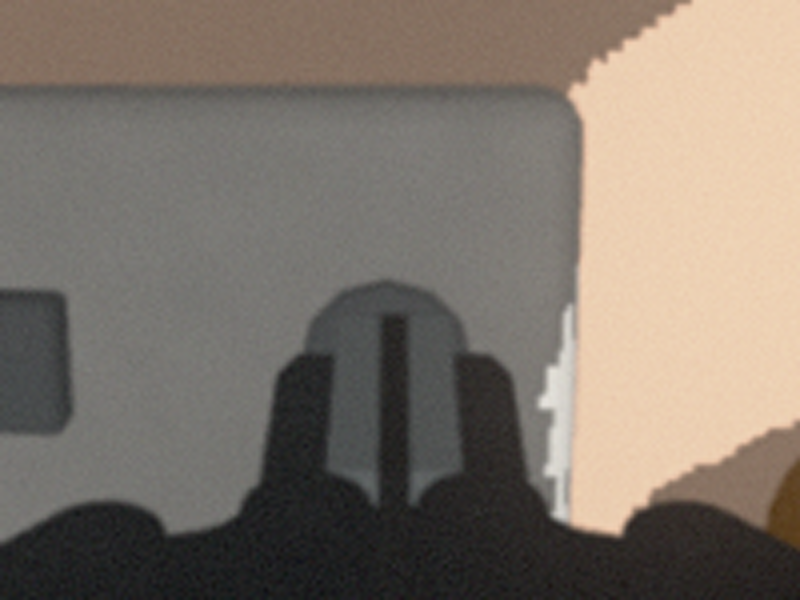

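The power key (386,300) is visibly down, nearly flush with the panel. The contact heights also show the tips are about 1.8 cm above the reported TCP. Next I lift clear and go behind the grip, high over the plate.

Request:
{"api": "servo_tool", "payload": {
  "steps": [
    {"tx":0,"ty":0,"tz":1.5,"yaw":0,"claw":0},
    {"tx":0,"ty":0,"tz":4,"yaw":0,"claw":0},
    {"tx":0,"ty":0,"tz":4,"yaw":0,"claw":0},
    {"tx":0,"ty":0,"tz":4,"yaw":0,"claw":0},
    {"tx":2.5,"ty":-0.53,"tz":0,"yaw":0,"claw":0},
    {"tx":2.5,"ty":-0.53,"tz":0,"yaw":0,"claw":0},
    {"tx":2.5,"ty":-0.53,"tz":0,"yaw":0,"claw":0},
    {"tx":2.5,"ty":-0.53,"tz":0,"yaw":0,"claw":0},
    {"tx":2.5,"ty":-0.53,"tz":0,"yaw":0,"claw":0},
    {"tx":2.5,"ty":-0.53,"tz":0,"yaw":0,"claw":0},
    {"tx":2.5,"ty":-0.53,"tz":0,"yaw":0,"claw":0},
    {"tx":2.5,"ty":-0.53,"tz":0,"yaw":0,"claw":0},
    {"tx":0,"ty":0,"tz":0,"yaw":0,"claw":0},
    {"tx":0,"ty":0,"tz":0,"yaw":0,"claw":0}
  ]
}}

```text
time_s: 6.25
position: [0.6572, -0.1152, 0.161]
tool_rot: [[-0.982, -0.189, -0.001], [-0.189, 0.982, 0.0], [0.001, 0.001, -1.0]]
ft_force: [-0.1, -0.4, 1.3]
grip_width: 0.0003
gripper_force: 0.0
```

```bash
python3 -c "
from h import *
im,d=env.get_image('scene'); s=env.observe();print(s['position'],s['ft_force'])
c=im[150:310,140:340,::-1];cv2.imwrite('pics/s4.png',cv2.resize(c,None,fx=3.7,fy=3.7,interpolation=cv2.INTER_CUBIC))
im,d=env.get_image('wrist');cv2.imwrite('pics/w4.png',im[:,:,::-1]);np.save('pics/w4.npy',d)
"
```

```text
[ 0.65682855 -0.11503395  0.16141107] [ 0.15623343 -0.70811023 -0.11034175]
```

View pics/s4.png

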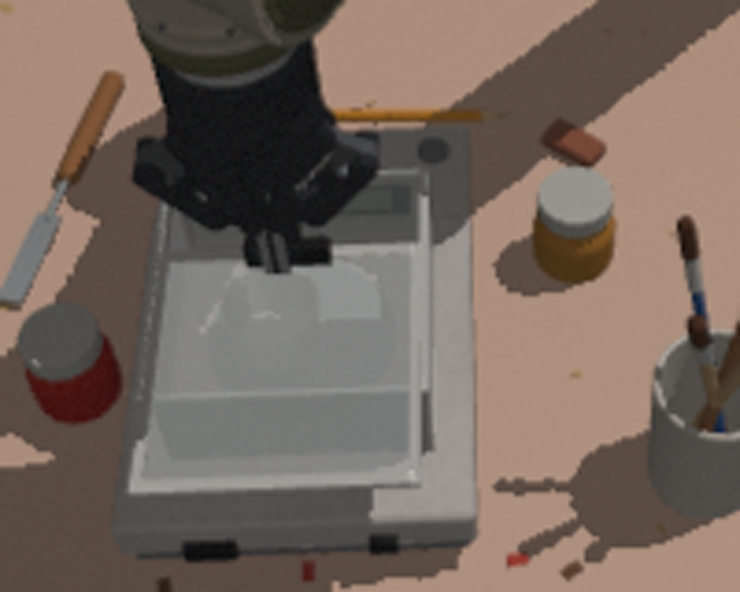

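The scene crop shows the tip at about (270,265), above and behind the grip, whose right end is at (330,250). I'll check the tip position by depth.

```bash
python3 -c "
from h import *
im,d=env.get_image('scene');s=env.observe();c=np.array([.5982,-.1272]);th=np.radians(10.9);R=np.array([[np.cos(th),-np.sin(th)],[np.sin(th),np.cos(th)]])
print('tcp bal',R.T@(np.array(s['position'])[:2]-c))
for U in (206,213,218,226):
  for v in range(208,226,2):
    o,r=ray('scene',U,v);p=o+r*d[v,U]; print(U,v,im[v,U].max(),np.round(R.T@(p[:2]-c),3),round(p[2],3))
"
```

```text
tcp bal [0.05978414 0.00090835]
206 208 25 [ 0.072 -0.009] 0.232
206 210 23 [ 0.071 -0.01 ] 0.224
206 212 24 [ 0.072 -0.011] 0.219
206 214 47 [ 0.019 -0.025] 0.145
206 216 17 [ 0.029 -0.024] 0.151
206 218 15 [ 0.027 -0.025] 0.141
206 220 64 [ 0.024 -0.027] 0.13
206 222 138 [ 0.029 -0.027] 0.13
206 224 138 [ 0.034 -0.027] 0.129
213 208 25 [0.071 0.004] 0.23
213 210 24 [0.071 0.003] 0.223
213 212 34 [0.068 0.002] 0.213
213 214 37 [0.07  0.001] 0.21
213 216 27 [0.07 0.  ] 0.203
213 218 39 [ 0.07 -0.  ] 0.197
213 220 47 [ 0.069 -0.002] 0.188
213 222 60 [ 0.071 -0.002] 0.185
213 224 123 [ 0.035 -0.011] 0.13
218 208 24 [0.071 0.014] 0.23
218 210 22 [0.071 0.013] 0.223
218 212 23 [0.071 0.012] 0.217
218 214 21 [0.066 0.01 ] 0.204
218 216 22 [0.066 0.009] 0.197
218 218 23 [0.065 0.008] 0.19
218 220 33 [0.065 0.008] 0.183
218 222 90 [0.069 0.008] 0.181
218 224 127 [ 0.037 -0.   ] 0.132
226 208 20 [0.072 0.029] 0.229
226 210 39 [0.072 0.028] 0.223
226 212 80 [-0.043  0.007] 0.069
226 214 35 [0.024 0.018] 0.149
226 216 29 [0.027 0.018] 0.145
226 218 21 [0.028 0.017] 0.141
226 220 17 [0.029 0.017] 0.134
226 222 134 [0.03  0.016] 0.128
226 224 146 [0.036 0.017] 0.13
```

The tip is at z 0.180, 20 mm behind the grip's back face and nearly centred on it. I'll lower to mid-grip height and push 7.5 cm of the roughly 8 cm to the stop.

Request:
{"api": "servo_tool", "payload": {
  "steps": [
    {"tx":0,"ty":-0.2,"tz":-2.0,"yaw":0,"claw":0},
    {"tx":0,"ty":0,"tz":-1.5,"yaw":0,"claw":0},
    {"tx":0,"ty":0,"tz":-0.9,"yaw":0,"claw":0},
    {"tx":0,"ty":0,"tz":0,"yaw":0,"claw":0},
    {"tx":-0.79,"ty":-0.15,"tz":0,"yaw":0,"claw":0},
    {"tx":-0.79,"ty":-0.15,"tz":0,"yaw":0,"claw":0},
    {"tx":-0.59,"ty":-0.11,"tz":0,"yaw":0,"claw":0},
    {"tx":-0.59,"ty":-0.11,"tz":0,"yaw":0,"claw":0},
    {"tx":-0.59,"ty":-0.11,"tz":0,"yaw":0,"claw":0},
    {"tx":-0.59,"ty":-0.11,"tz":0,"yaw":0,"claw":0},
    {"tx":-0.59,"ty":-0.11,"tz":0,"yaw":0,"claw":0},
    {"tx":-0.59,"ty":-0.11,"tz":0,"yaw":0,"claw":0},
    {"tx":-0.59,"ty":-0.11,"tz":0,"yaw":0,"claw":0},
    {"tx":-0.59,"ty":-0.11,"tz":0,"yaw":0,"claw":0},
    {"tx":-0.59,"ty":-0.11,"tz":0,"yaw":0,"claw":0},
    {"tx":-0.49,"ty":-0.1,"tz":0,"yaw":0,"claw":0},
    {"tx":0,"ty":0,"tz":0,"yaw":0,"claw":0}
  ]
}}

```text
time_s: 8.1
position: [0.5828, -0.1311, 0.1177]
tool_rot: [[-0.982, -0.189, -0.001], [-0.189, 0.982, 0.0], [0.001, 0.0, -1.0]]
ft_force: [0.3, -0.7, 0.7]
grip_width: -0.0001
gripper_force: 0.0
```

Now a slow push up to the stop.

Request:
{"api": "servo_tool", "payload": {
  "steps": [
    {"tx":-0.2,"ty":-0.04,"tz":0,"yaw":0,"claw":0},
    {"tx":-0.2,"ty":-0.04,"tz":0,"yaw":0,"claw":0},
    {"tx":-0.1,"ty":-0.02,"tz":0,"yaw":0,"claw":0},
    {"tx":-0.1,"ty":-0.02,"tz":0,"yaw":0,"claw":0},
    {"tx":0,"ty":0,"tz":0,"yaw":0,"claw":0},
    {"tx":0,"ty":0,"tz":0,"yaw":0,"claw":0}
  ]
}}

```text
time_s: 8.7
position: [0.5792, -0.1318, 0.1178]
tool_rot: [[-0.982, -0.19, 0.004], [-0.19, 0.982, 0.001], [-0.004, -0.0, -1.0]]
ft_force: [9.6, 2.0, -4.0]
grip_width: 0.0001
gripper_force: 4.9
```

```bash
python3 -c "
from h import *
im,d=env.get_image('scene'); s=env.observe();print(s['position'],s['ft_force'])
c=im[150:310,140:340,::-1];cv2.imwrite('pics/s5.png',cv2.resize(c,None,fx=3.7,fy=3.7,interpolation=cv2.INTER_CUBIC))
"
```

```text
[ 0.57924513 -0.13185624  0.11781171] [ 9.02816049  1.62913974 -2.82243277]
```

View pics/s5.png

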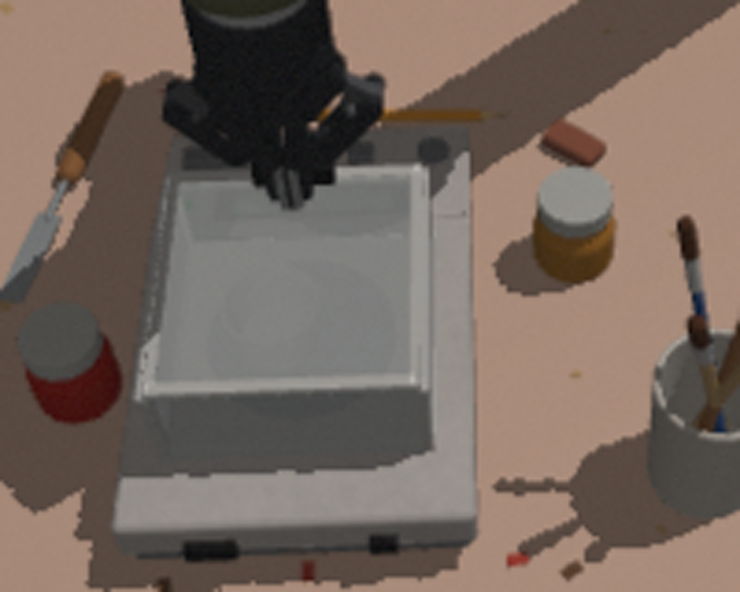

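The cover frame now lines up with the shield and the push meets 9 N, so it is shut. I'll back off, lift, and go over to the tare key.

Request:
{"api": "servo_tool", "payload": {
  "steps": [
    {"tx":0.4,"ty":0.08,"tz":0,"yaw":0,"claw":0},
    {"tx":0.4,"ty":0.07,"tz":0,"yaw":0,"claw":0},
    {"tx":0,"ty":0,"tz":2,"yaw":0,"claw":0},
    {"tx":0,"ty":0,"tz":2,"yaw":0,"claw":0},
    {"tx":-2.5,"ty":-2.24,"tz":0,"yaw":0,"claw":0},
    {"tx":-2.5,"ty":-2.24,"tz":0,"yaw":0,"claw":0},
    {"tx":-2.5,"ty":-2.24,"tz":0,"yaw":0,"claw":0},
    {"tx":-2.45,"ty":-2.22,"tz":0,"yaw":0,"claw":0},
    {"tx":0,"ty":0,"tz":0,"yaw":0,"claw":0},
    {"tx":0,"ty":0,"tz":-4,"yaw":0,"claw":0},
    {"tx":0,"ty":0,"tz":-4,"yaw":0,"claw":0},
    {"tx":0,"ty":0,"tz":-2.5,"yaw":0,"claw":0},
    {"tx":0,"ty":0,"tz":-1.2,"yaw":0,"claw":0},
    {"tx":0,"ty":0,"tz":0,"yaw":0,"claw":0},
    {"tx":0,"ty":0,"tz":0,"yaw":0,"claw":0}
  ]
}}

```text
time_s: 10.25
position: [0.4868, -0.2204, 0.0418]
tool_rot: [[-0.982, -0.19, 0.001], [-0.19, 0.982, -0.001], [-0.001, -0.001, -1.0]]
ft_force: [-0.8, -0.1, 0.3]
grip_width: 0.0001
gripper_force: 0.0
```

```bash
python3 -c "
from h import *
im,d=env.get_image('wrist');cv2.imwrite('pics/w6.png',im[:,:,::-1])
im,d=env.get_image('top');c=np.array([.5982,-.1272]);th=np.radians(10.9);R=np.array([[np.cos(th),-np.sin(th)],[np.sin(th),np.cos(th)]])
T=np.array(env.camera_model('top')['T']);P=[]
for v in range(150,240):
  for u in range(290,380):
    if im[v,u].max()<60 and d[v,u]>0:
      o,r=ray('top',u,v);p=o+r*d[v,u];b=R.T@(p[:2]-c)
      if .142<p[2]<.152 and abs(b[1])<.03 and b[0]<.05:P.append(b)
P=np.array(P);print(len(P),P.min(0) if len(P) else 0,P.max(0) if len(P) else 0)
"
```

```text
83 [-0.03907012 -0.02212776] [-0.03238498  0.02455976]
```

View pics/w6.png

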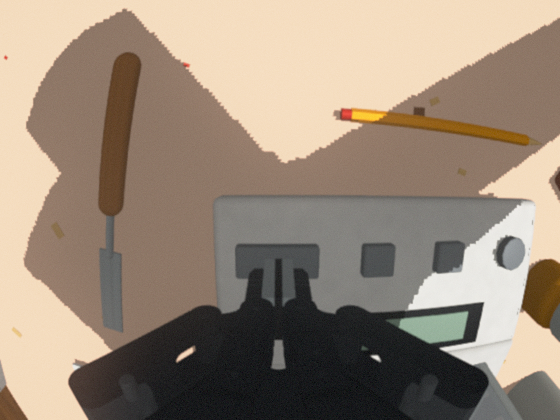

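The grip is at balance x = -0.0355, so the cover is shut. The tip (278,262) is centred on the wide tare key (238–318, 260). I'll press it.

Request:
{"api": "servo_tool", "payload": {
  "steps": [
    {"tx":0,"ty":0,"tz":-0.4,"yaw":0,"claw":0},
    {"tx":0,"ty":0,"tz":-0.3,"yaw":0,"claw":0},
    {"tx":0,"ty":0,"tz":-0.3,"yaw":0,"claw":0},
    {"tx":0,"ty":0,"tz":-0.2,"yaw":0,"claw":0},
    {"tx":0,"ty":0,"tz":0,"yaw":0,"claw":0},
    {"tx":0,"ty":0,"tz":0,"yaw":0,"claw":0}
  ]
}}

```text
time_s: 10.95
position: [0.4871, -0.2206, 0.0316]
tool_rot: [[-0.982, -0.189, 0.004], [-0.189, 0.982, -0.002], [-0.003, -0.003, -1.0]]
ft_force: [-3.9, 5.1, 27.2]
grip_width: -0.0002
gripper_force: 13.6
```

27 N is well past the 3.2 N at which the key bottoms. I'll lift clear, verify and hand in.

Request:
{"api": "servo_tool", "payload": {
  "steps": [
    {"tx":0,"ty":0,"tz":1.5,"yaw":0,"claw":0},
    {"tx":0,"ty":0,"tz":4,"yaw":0,"claw":0},
    {"tx":0,"ty":0,"tz":4,"yaw":0,"claw":0},
    {"tx":0,"ty":0,"tz":4,"yaw":0,"claw":0},
    {"tx":-2,"ty":0,"tz":3,"yaw":0,"claw":0},
    {"tx":-2,"ty":0,"tz":3,"yaw":0,"claw":0},
    {"tx":0,"ty":0,"tz":0,"yaw":0,"claw":0},
    {"tx":0,"ty":0,"tz":0,"yaw":0,"claw":0},
    {"tx":0,"ty":0,"tz":0,"yaw":0,"claw":0}
  ]
}}

```text
time_s: 11.85
position: [0.446, -0.2199, 0.2226]
tool_rot: [[-0.982, -0.189, -0.002], [-0.189, 0.982, 0.001], [0.001, 0.002, -1.0]]
ft_force: [0.4, 0.4, -0.2]
grip_width: 0.0001
gripper_force: 0.0
```

```bash
python3 -c "
from h import *
s=env.observe();print(s['position'],s['ft_force'],s['time_s']);print(env.close_job())"
```

```text
[ 0.44599007 -0.21993339  0.22260409] [ 0.40248193  0.44511287 -0.17887813] 11.85
the job is handed in; nothing more can be done
None
```

I pressed power, pushed the draught cover shut, pressed tare and handed the job in at about 12 s; no verdict came back, and I took no picture after the tare press.

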